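# Lay out a cabinet fitting kit on the kit board

### The arm

A 6-joint arm with a two-finger parallel gripper is mounted at the origin on the work surface. World frame = base frame: x ahead of the robot, y to its left, z up, the work surface at z = 0. Lengths are in m, angles in rad, forces in N, time in s.
With the tool pointing down it reaches from about 0.35 to 0.8 m from the base axis. Payload 7.3 kg.
Tool frame: the origin (TCP) lies between the finger pads; the fingertips stand 25 mm ahead of it and the grasp point (between the pads) lies 6 mm ahead of it (r.tip_extent is the distance from the TCP to the fingertips, in m); z points along the fingers, y is the direction in which the jaws open and shut (so a half turn about z gives the same grasp; the last joint's range is limited). The gripper opens to 85 mm and grips with 20 to 120 N. Pads are 22 mm wide; open, the fingers measure 114 mm over their backs; the gripper's body (76 mm by 85 mm) begins 54 mm behind the grasp point. The pads swing forward as they close: fully open they stand 13 mm farther back than shut.
Start: joints at [-1.471, 0.342, 1.524, -0, 1.275, -0.146], TCP at [0.128, -0.509, 0.256] pointing down, gripper open.
Joint ranges: [-2.53, 2.53], [-0.77, 2.02], [0.04, 2.7], [-1, 4.14], [0.28, 2.66], [-3.11, 3.11]. Speed limits (rad/s): [2.57, 2.57, 3.14, 3.14, 3.14, 3.14].

### API

Orientations are given as a unit quaternion [x, y, z, w].
In Python, from workcell import r, command_gripper, optics gives the robot as it stands. The module is installed in compiled form; this text tells all that it offers. Calls block until the motion is done:
- r.reach(position, orientation): joint-space move of the TCP to a pose.
- r.move_straight(position, orientation=None, speed=0.15, max_force=None): straight line of the TCP; orientation=None keeps the orientation; speed is the mean speed in m/s. With max_force (N) it stops when the force on the tool has changed by that much, and returns True; else False.
- r.movej(angles): joint-space move.
- command_gripper(opening, force=None): finger opening in m; force is the grip in N (None keeps the last); returns when the fingers have stopped.
- r.hold(seconds).
- r.solve_ik(position, orientation): joint angles nearest the present ones, or None.
- r.read_state(): the state.
- optics.get_image(name): name is "scene" or "side" or "wrist"; returns (picture, depth): 480x640x3 uint8, red, green, blue; 480x640 float32, m along the optical axis (not along the pixel's ray), 0 where there is no reading.
- optics.camera_model(name): a dict with "K" (3x3 intrinsics, pixels), "k1" (the pictures are not rectified: a ray, as slopes to the right and down, at radius r is drawn at 1 + k1 r^2 times it, then the intrinsics apply), "R" (3x3) and "t" (3): a world point X has camera coordinates R X + t; the wrist camera has in their place "tool_from_camera" (4x4, takes a point from camera to tool coordinates, whose origin is the TCP and whose axes are the flange's). Camera axes: x right, y down, z forward; pixel columns grow to the right and rows downward; lengths in m; the calibration is good to about 2 mm. A picture is of the moment at which its call begins: read the wrist's pose just before it. camera_model takes no time and is no camera call.
A pose or a line that the arm cannot do raises r.PlanningError and nothing moves.
- r.finish_job(): hands the job in, once; it reports no verdict.
The state is a dict: "time_s": time; "joint_positions": joint angles; "dq": joint speeds; "tau": joint torques, N m; "eef_pos": TCP position; "eef_rot": TCP orientation; "contact_force": force on the tool from outside, world axes, zero at the start; "torque": the same for the moment, N m; "grip_width": finger opening in m.
Only numpy, scipy, OpenCV 4.12 (cv2) and the standard library are available. Lean on these libraries where they do the work, as an engineer would, in place of code of your own. Each camera call takes 0.05 s, during which the arm holds its last target.

### The job

Lay out the fitting kit on the plywood kit board: the screw carton centred in the bay next to the steel stop bar, the steel clevis bracket centred in the bay at the other end, both the right way up with their long sides running along the board's length, and the levelling foot standing stem-up in the middle of the bay between them. Lay the small roll of tape flat and centred on top of the carton. Leave the big roll of tape where it lies, and let go of everything.

Things in the scene. Friction and masses are not known exactly. Their poses are not given: they have to be found in the camera images.
- board: Fixed plywood kit board, 300 x 110 mm, 9 mm thick, lying flat in any direction. Origin: underside centre; x runs along its length towards the head end, z up. A dark steel stop bar (14 mm thick along x, its top 31 mm above the table) stands across the head (+x) end. Dark lines divide the board into three bays in a row, each 90 mm long (x) and 104 mm wide (y).
- bay_head (a point): Centre of the bay next to the stop bar, on the board's upper surface (9 mm above the table); board frame x = +86 mm, y = 0. Axes as the board's.
- bay_mid (a point): Centre of the middle bay, on the board's upper surface; board frame x = -4 mm, y = 0. Axes as the board's.
- bay_tail (a point): Centre of the bay at the end away from the stop bar, on the board's upper surface; board frame x = -94 mm, y = 0. Axes as the board's.
- carton: Screw carton: closed brown cardboard box with white paper strips, 78 (x) x 54 (y) x 32 mm (z) high, about 0.3 kg, stiff. Origin: underside centre, z up. Starts flat on a grey mat 2 mm thick, at any yaw.
- tape: Small roll of cream paper tape lying flat: outer diameter 56 mm, hole 26 mm, 24 mm high, about 0.08 kg. Origin: underside centre, z along its axis, up. Starts on the mat.
- foot: Levelling foot for a cabinet: black round base of diameter 50 mm (8 mm thick at its rim, rising as a cone to diameter 18 mm at 14 mm height) with an upright steel threaded stem of diameter 12 mm from there to 50 mm height; about 0.1 kg. Origin: underside centre, z along the stem, up. Starts standing on the mat.
- clevis: Steel clevis bracket: flat base plate 78 (x) x 46 (y) x 6 mm with four holes, and on it two upright ears (each 36 mm along x, 6 mm thick) up to 44 mm height with a pin between them; over the outer faces of the ears it is 28 mm wide in y, smooth. About 0.3 kg. Origin: underside centre, z up. Starts standing on the mat, at any yaw.
- big_roll: Big roll of cream paper tape lying flat on the mat among the parts: outer diameter 96 mm, hole 72 mm, 46 mm high. Not part of the kit, to be left where it lies. Origin: underside centre, z up.
Things that resemble listed ones, but are neither listed nor needed, are in the scene too. Leave any purple look-alike of the tape alone.

How it is judged:
At the end, for the whole second after the job is handed in: Carton by the stop bar, bracket at the other end, foot in the middle bay: each upright on the board within 15 mm of its bay's centre (heights 4 mm), carton and bracket within 0.25 rad of the board's length; small roll flat on the carton within 12 mm; all at rest; big roll moved under 30 mm (horizontal distance between carton and bay_head below 0.015 m and z of carton in the frame of bay_head between -0.004 and 0.004 m and angle between each of carton, tape, foot, clevis's own z axis and vertical below 0.1 rad and linear speed of each of carton, tape, foot, clevis below 0.02 m/s and angular speed of each of carton, tape, foot, clevis below 0.2 rad/s and angle between the x axis of each of carton, clevis and the x axis of board, either way round below 0.25 rad and horizontal distance between tape and carton below 0.012 m and z of tape in the frame of carton between 0.028 and 0.036 m and horizontal distance between foot and bay_mid below 0.015 m and z of foot in the frame of bay_mid between -0.004 and 0.004 m and horizontal distance between clevis and bay_tail below 0.015 m and z of clevis in the frame of bay_tail between -0.004 and 0.004 m); the robot touches nothing.
It fails at once if the big roll of tape is moved by more than 30 mm (distance of big_roll from where it was at the start of the episode above 0.03 m).
It also fails if it takes over 106 s, if anything falls off the work surface, if the arm or the gripper's body presses on something with over 40 N, if the wrist force passes 120 N, or if a joint passes its speed limit or range.

## Working session

There is one attempt and no reset: what is moved stays moved. The work goes in short steps, each a Python script; the robot and the scene stay as the last script left them, time stands still between calls to the robot, and variables do not carry over. Pictures are saved under pics/ and viewed, and the job is handed in when it is done.

```bash
mkdir -p pics; ls; python3 - <<'E'
from workcell import r, optics
import cv2, numpy as np
for n in ["scene","side","wrist"]:
    im,d=optics.get_image(n); cv2.imwrite(f"pics/{n}0.png",im[:,:,::-1]); np.savez(f"pics/{n}0.npz",im=im,d=d)
    m=optics.camera_model(n); print(n,{k:np.round(v,4).tolist() for k,v in m.items() if k!='name'})
print(r.read_state()["time_s"],r.read_state()["eef_rot"], r.tip_extent)
E
```

```text
pics
scene {'K': [[490.423, 0.0, 316.7534], [0.0, 490.423, 235.4224], [0.0, 0.0, 1.0]], 'k1': -0.0561, 'R': [[-0.741, 0.6714, -0.0112], [0.4561, 0.491, -0.7422], [-0.4928, -0.555, -0.6701]], 't': [0.4432, -0.1871, 1.2715]}
side {'K': [[445.6893, 0.0, 319.0017], [0.0, 445.6893, 244.3325], [0.0, 0.0, 1.0]], 'k1': -0.0912, 'R': [[0.9985, -0.0518, -0.0169], [-0.0415, -0.5207, -0.8527], [0.0354, 0.8522, -0.5221]], 't': [-0.5593, 0.037, 1.0142]}
wrist {'K': [[405.8589, 0.0, 312.7207], [0.0, 405.8589, 237.5865], [0.0, 0.0, 1.0]], 'k1': -0.0029, 'tool_from_camera': [[-0.0009, -0.9462, -0.3237, 0.083], [1.0, -0.0006, -0.0009, 0.0003], [0.0007, -0.3237, 0.9462, -0.1182], [0.0, 0.0, 0.0, 1.0]]}
0.15 [ 9.92456064e-01  1.22599525e-01  9.59940528e-06 -5.64255690e-04] 0.025
```

View pics/scene0.png

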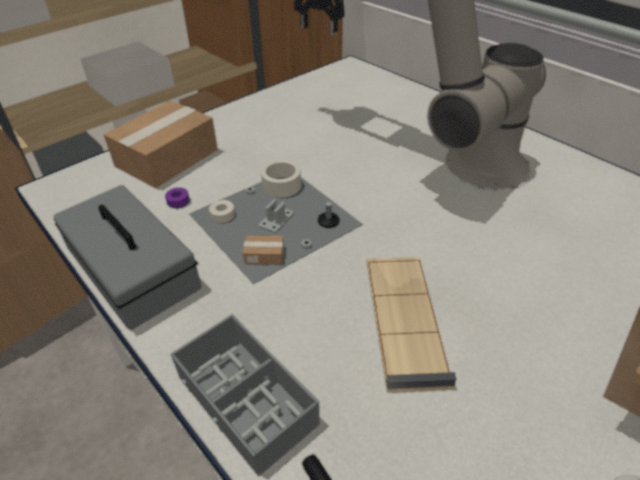

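View pics/side0.png

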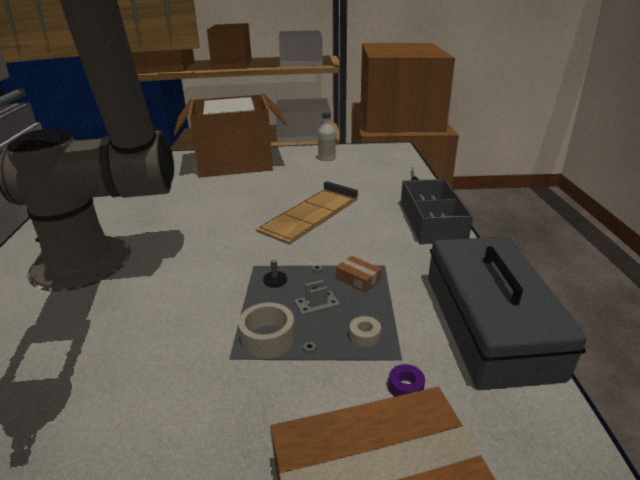

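View pics/wrist0.png

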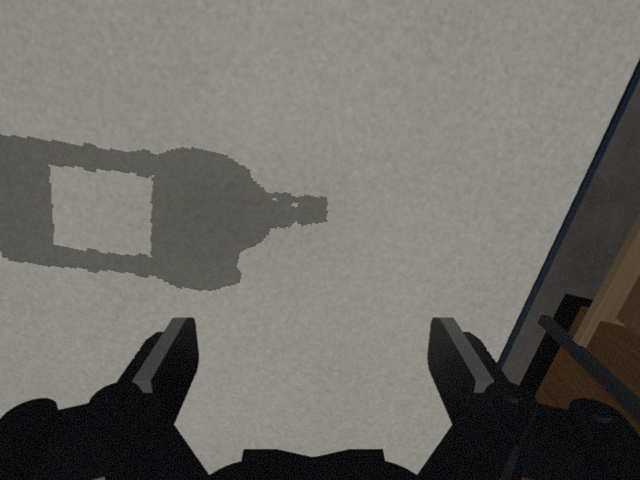

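The scene view shows the board at (410,320) with its stop bar at (420,380), the carton at (264,250), the clevis at (277,213) and the foot at (328,216). The small cream roll is at (221,211), the big roll at (281,179), and the purple look-alike off the mat at (177,197). The cream ring on the mat is the tape I want. The nuts at (250,189) and (307,243) are distractors. First I'll get coarse positions from rays, then look from above with the wrist camera.

```bash
cat > h.py <<'E'
import numpy as np, cv2
from workcell import r, optics, command_gripper
from scipy.spatial.transform import Rotation as Rn
def undist(uv,m):
    K=np.array(m["K"]); k=m["k1"]
    p=(np.atleast_2d(np.asarray(uv,float))-K[:2,2])/[K[0,0],K[1,1]]
    return cv2.undistortPoints((p).reshape(-1,1,2),np.eye(3),np.array([k,0,0,0,0.])).reshape(-1,2)
def rays(uv,name,T=None):
    m=optics.camera_model(name); p=undist(uv,m); d=np.c_[p,np.ones(len(p))]
    if name=="wrist":
        W=T@np.array(m["tool_from_camera"]); return W[:3,3],d@W[:3,:3].T
    R=np.array(m["R"]); return -R.T@np.array(m["t"]),d@R
def plane(uv,z,name,T=None):
    o,d=rays(uv,name,T); return o+d*((z-o[2])/d[:,2])[:,None]
def tool():
    s=r.read_state(); T=np.eye(4); T[:3,:3]=Rn.from_quat(s["eef_rot"]).as_matrix(); T[:3,3]=s["eef_pos"]; return T
def down(yaw):  # tool x axis at angle yaw, z down; jaws (y) at yaw-90
    c,s=np.cos(yaw),np.sin(yaw)
    return Rn.from_matrix(np.array([[c,s,0],[s,-c,0],[0,0,-1]])).as_quat()
def shot(tag,name="wrist"):
    T=tool(); im,d=optics.get_image(name); cv2.imwrite(f"pics/{tag}.png",im[:,:,::-1]); np.savez(f"pics/{tag}.npz",im=im,d=d,T=T); return im,d,T
E
python3 - <<'E'
from h import *
P={"big":(281,168,.048),"small":(221,207,.026),"clevis":(277,219,.008),"foot":(328,222,.002),"carton":(264,245,.034),"purple":(177,192,.024),"btail":(395,261,.009),"bhead":(420,375,.031)}
for k,(u,v,z) in P.items(): print(k,plane([(u,v)],z,"scene")[0].round(3))
Q={"big":(267,320,.048),"small":(365,325,.026),"foot":(275,280,.006),"carton":(359,268,.034)}
for k,(u,v,z) in Q.items(): print(k,plane([(u,v)],z,"side")[0].round(3))
for yaw in (-1.3,-.3,.3,1.3,0):
  for p in ([.6,-.05,.42],[.5,0.,.45],[.5,-.1,.4],[.45,.3,.42]):
    print(yaw,p,r.solve_ik(p,down(yaw)) is not None)
E
```

```text
big [ 0.448 -0.294  0.048]
small [ 0.626 -0.292  0.026]
clevis [ 0.547 -0.19   0.008]
foot [ 0.465 -0.109  0.002]
carton [ 0.636 -0.118  0.034]
purple [ 0.669 -0.414  0.024]
btail [0.454 0.079 0.009]
bhead [0.637 0.289 0.031]
big [ 0.457 -0.292  0.048]
small [ 0.626 -0.292  0.026]
foot [ 0.462 -0.118  0.006]
carton [ 0.636 -0.128  0.034]
-1.3 [0.6, -0.05, 0.42] True
-1.3 [0.5, 0.0, 0.45] True
-1.3 [0.5, -0.1, 0.4] True
-1.3 [0.45, 0.3, 0.42] True
-0.3 [0.6, -0.05, 0.42] True
-0.3 [0.5, 0.0, 0.45] True
-0.3 [0.5, -0.1, 0.4] True
-0.3 [0.45, 0.3, 0.42] True
0.3 [0.6, -0.05, 0.42] True
0.3 [0.5, 0.0, 0.45] True
0.3 [0.5, -0.1, 0.4] True
0.3 [0.45, 0.3, 0.42] True
1.3 [0.6, -0.05, 0.42] True
1.3 [0.5, 0.0, 0.45] True
1.3 [0.5, -0.1, 0.4] True
1.3 [0.45, 0.3, 0.42] True
0 [0.6, -0.05, 0.42] True
0 [0.5, 0.0, 0.45] True
0 [0.5, -0.1, 0.4] True
0 [0.45, 0.3, 0.42] True
```

```bash
python3 - <<'E'
from h import *
r.reach([.62,-.2,.35],down(0)); shot("wm")
r.reach([.62,.18,.35],down(0)); shot("wb")
print(r.read_state()["time_s"],r.read_state()["joint_positions"])
E
```

```text
3.7833 [ 1.61653012e-01  5.37483596e-01  9.61844007e-01 -3.53219316e-04
  1.64225728e+00  1.73440176e+00]
```

View pics/wm.png

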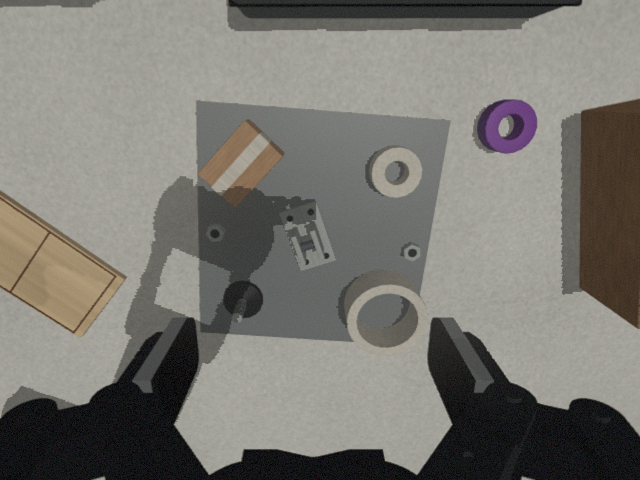

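View pics/wb.png

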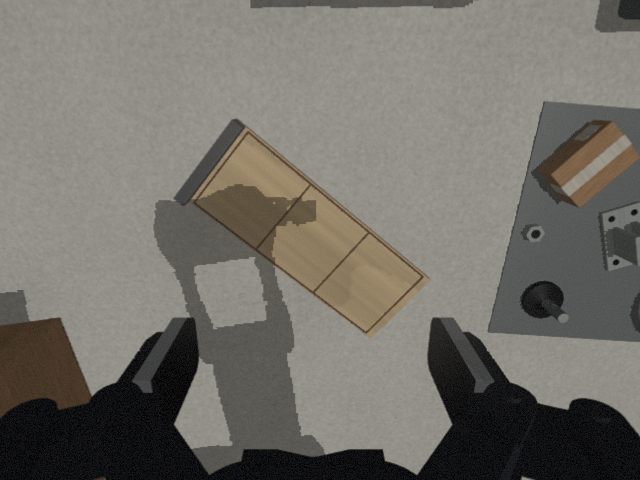

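In the mat view the carton is at (241,163), the clevis at (307,235), the tape at (396,172), the big roll at (385,312), the foot at (243,299) and the purple ring at (507,126). In the board view the board is at (310,235) with its stop bar at (210,160). Next I'll use depth to get world points, and cut out each object by height.

```bash
cat >> h.py <<'E'
def world(tag,name="wrist"):
    z=np.load(f"pics/{tag}.npz"); d=z["d"]; v,u=np.mgrid[:480,:640]
    o,dr=rays(np.c_[u.ravel(),v.ravel()],name,z["T"]if name=="wrist" else None)
    return (o+dr*d.ravel()[:,None]).reshape(480,640,3),z["im"],d
E
python3 - <<'E'
from h import *
W,im,d=world("wm")
def blob(px,lo,hi,rad,step=1):
    c=plane([px],(lo+hi)/2,"wrist",np.load("pics/wm.npz")["T"])[0]
    m=(d>0)&(W[...,2]>lo)&(W[...,2]<hi)&(np.hypot(W[...,0]-c[0],W[...,1]-c[1])<rad)
    n,l,st,_=cv2.connectedComponentsWithStats(m.astype(np.uint8)); 
    k=1+np.argmax(st[1:,4]); q=W[l==k]; return q
for nm,px,lo,hi,rad in [("carton",(241,163),.028,.04,.06),("clevbase",(307,235),.005,.013,.06),("clevtop",(307,235),.035,.052,.05),("tape",(396,172),.02,.032,.04),("big",(385,312),.04,.056,.08),("foot",(243,299),.006,.013,.04),("stem",(239,310),.045,.06,.05)]:
    try:
        q=blob(px,lo,hi,rad); (c,s,a)=cv2.minAreaRect(q[:,:2].astype(np.float32)*1000); cc,rr=cv2.minEnclosingCircle(q[:,:2].astype(np.float32)*1000)
        print(nm,len(q),"z",np.median(q[:,2]).round(4),"rect",np.round(c,1),np.round(s,1),round(a,1),"circ",np.round(cc,1),round(rr,1),"mean",q.mean(0).round(4))
    except Exception as e: print(nm,e)
T=np.load("pics/wm.npz")["T"]
for p in [(300,150),(350,250),(150,60)]: print(W[p[1],p[0]].round(4))
W,im,d=world("wb")
hsv=cv2.cvtColor(im,cv2.COLOR_RGB2HSV)
m=(W[...,2]>.004)&(W[...,2]<.016)&(d>0)&(hsv[...,1]>60)
n,l,st,ce=cv2.connectedComponentsWithStats(m.astype(np.uint8)); k=1+np.argmax(st[1:,4]); q=W[l==k]
print("board",len(q),np.median(q[:,2]),cv2.minAreaRect(q[:,:2].astype(np.float32)*1000))
m=(W[...,2]>.025)&(W[...,2]<.036)&(d>0); m[:, :150]=0; m[:110]=0;m[215:]=0;m[:,280:]=0
q=W[m]; print("bar",len(q),np.median(q[:,2]),cv2.minAreaRect(q[:,:2].astype(np.float32)*1000))
print(r.read_state()["time_s"])
E
```

```text
carton 3752 z 0.0346 rect [ 636.  -122.7] [54.  78.8] 45.9 circ [ 636.3 -123.1] 46.3 mean [ 0.6372 -0.1235  0.0346]
clevbase 1703 z 0.0086 rect [ 546.1 -194.9] [78.6 45.9] 18.3 circ [ 546.4 -194.4] 44.5 mean [ 0.5517 -0.1947  0.0086]
clevtop 530 z 0.0457 rect [ 546.  -194.9] [36.8 28.3] 17.9 circ [ 546.2 -194.9] 22.3 mean [ 0.5476 -0.1947  0.0441]
tape 1640 z 0.0263 rect [ 626.4 -291.9] [54.5 54.9] 55.4 circ [ 626.3 -292. ] 27.8 mean [ 0.627  -0.2917  0.0262]
big 2420 z 0.0481 rect [ 455.8 -287.4] [95.1 95.2] 68.4 circ [ 455.2 -287.8] 48.6 mean [ 0.4577 -0.2873  0.0475]
foot 474 z 0.0115 rect [ 463.2 -112.3] [48.9 48.8] 86.4 circ [ 463.1 -111.7] 25.3 mean [ 0.4691 -0.1143  0.0111]
stem 111 z 0.052 rect [ 462.6 -112.1] [12.8 12.5] 13.5 circ [ 462.6 -112.3] 6.9 mean [ 0.4638 -0.1124  0.0514]
[ 0.6479 -0.1868  0.0037]
[ 0.5269 -0.2466  0.0022]
[ 0.7418 -0.0289  0.0008]
board 20720 0.009560291368482243 ((541.5908203125, 178.00257873535156), (286.2959289550781, 110.2831802368164), 49.972877502441406)
bar 1392 0.031585150911058485 ((637.7799682617188, 292.70599365234375), (14.306689262390137, 110.4461898803711), 49.78668212890625)
3.7833
```

The sizes match the description: carton 54 x 79 mm, clevis 78.6 x 45.9 mm, tape Ø55 mm, foot Ø49 mm, bar 14 x 110 mm, and all heights within 1 mm. That puts the board centre at about (0.546, 0.183) with yaw 49.9°. The tape candidates are the cream ring at (396,172), Ø56 mm on the mat, and the purple ring at (507,126), off the mat. A crop will confirm which is which before I pick it. I'll start with the carton.

```bash
cat >> h.py <<'E'
BY=np.radians(49.9); U=np.array([np.cos(BY),np.sin(BY)]); C=np.array([.546,.1834])
BAY={"head":C+.086*U,"mid":C-.004*U,"tail":C-.094*U}
def st(msg):
    s=r.read_state(); print(msg,"t",round(s["time_s"],2),"grip",round(s["grip_width"],4),"F",np.round(s["contact_force"],1),"p",np.round(s["eef_pos"],4))
def pick(xy,yaw,z,opening,force,hi=.2):
    command_gripper(opening)
    r.reach([*xy,hi],down(yaw)); r.move_straight([*xy,z+.03],speed=.25)
    if r.move_straight([*xy,z],speed=.06,max_force=15): st("STOPPED on descent"); return False
    command_gripper(0.0,force); st("gripped"); r.move_straight([*xy,hi],speed=.2); st("lifted"); return True
def place(xy,yaw,z,opening,hi=.2):
    r.reach([*xy,hi],down(yaw)); r.move_straight([*xy,z+.03],speed=.2)
    print("contact",r.move_straight([*xy,z],speed=.04,max_force=12)); st("at place")
    command_gripper(opening); r.move_straight([*xy,hi],speed=.2); st("released")
E
cat > q.py <<'E'
from h import *
im=np.load("pics/wm.npz")["im"]; cv2.imwrite("pics/tapecrop.png",cv2.resize(im[80:230,340:560,::-1],None,fx=3,fy=3,interpolation=cv2.INTER_CUBIC))
print(pick((.636,-.1228),np.radians(-44.1),.028,.08,50))
E
python3 q.py
```

```text
gripped t 7.02 grip 0.0532 F [-0.1  0.   3.2] p [ 0.6363 -0.1229  0.0286]
lifted t 8.03 grip 0.0534 F [ 0.1 -0.1 -3.1] p [ 0.6352 -0.1226  0.1983]
True
```

View pics/tapecrop.png

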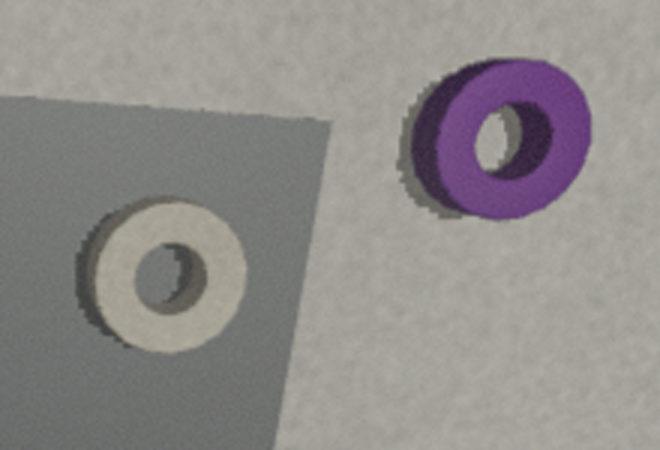

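The crop shows a cream ring on the mat at crop (170,275) and the purple one off the mat at (515,140). The cream ring is the tape. The carton is gripped: 53 mm wide and 3.1 N. I'll place it, then do the clevis and the foot.

```bash
python3 - <<'E'
from h import *
place(BAY["head"],BY,.0358,.075)
if pick((.546,-.1949),np.radians(18.2),.039,.06,70) and r.read_state()["grip_width"]>.024:
    place(BAY["tail"],BY,.0468,.05)
E
```

```text
contact False
at place t 11.14 grip 0.0535 F [-0.5 -0.1 -2.3] p [0.6014 0.2492 0.0356]
released t 12.47 grip 0.0748 F [ 0.2 -1.1 -0.3] p [0.6008 0.249  0.1986]
gripped t 16.12 grip 0.0265 F [-0.4 -0.1  3.4] p [ 0.5464 -0.1951  0.0395]
lifted t 17.08 grip 0.0272 F [ 0.4 -0.3 -2.8] p [ 0.5452 -0.1945  0.1985]
contact True
at place t 19.79 grip 0.0269 F [-0.4 -0.2  4.7] p [0.4849 0.1115 0.0465]
released t 21.07 grip 0.0499 F [ 0.6 -0.3  0.2] p [0.4848 0.1114 0.199 ]
```

```bash
python3 - <<'E'
from h import *
if pick((.4628,-.1121),BY,.046,.035,40) and r.read_state()["grip_width"]>.008:
    place(BAY["mid"],BY,.0535,.035)
r.reach([.62,.18,.35],down(0)); shot("wb2"); st("look")
E
```

```text
gripped t 23.9 grip 0.0108 F [-0.3 -0.   1.4] p [ 0.4631 -0.1122  0.0463]
lifted t 24.82 grip 0.0108 F [ 0.6 -1.1 -0.9] p [ 0.4621 -0.1118  0.199 ]
contact True
at place t 27.46 grip 0.0108 F [-0.8  0.5  3.8] p [0.5429 0.1803 0.0533]
released t 28.7 grip 0.0349 F [-0.1 -0.6  0.6] p [0.5427 0.1802 0.1989]
look t 29.57 grip 0.0353 F [ 0.2  0.8 -1.1] p [0.6193 0.18   0.3476]
```

View pics/wb2.png

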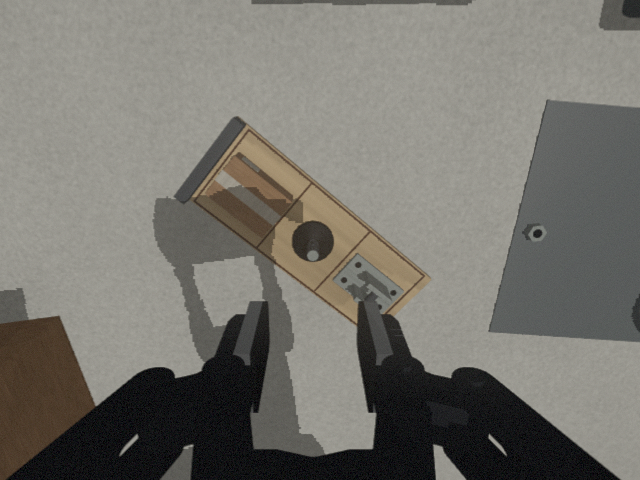

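The picture shows the carton at (245,190), the foot at (312,245) and the clevis at (365,280), all upright in their bays. Now I'll measure them.

```bash
cat > m.py <<'E'
from h import *
import sys
def meas(tag,items):
    W,im,d=world(tag); out={}
    for nm,c,lo,hi,rad,tgt in items:
        m=(d>0)&(W[...,2]>lo)&(W[...,2]<hi)&(np.hypot(W[...,0]-c[0],W[...,1]-c[1])<rad)
        n,l,s,_=cv2.connectedComponentsWithStats(m.astype(np.uint8)); q=W[l==1+np.argmax(s[1:,4])]
        cc,sz,a=cv2.minAreaRect(q[:,:2].astype(np.float32)*1000); e=(np.array(cc)/1000-tgt)*1000
        print(nm,"z",np.median(q[:,2]).round(4),"c",np.round(cc,1),"sz",np.round(sz,1),"ang",round(a,1),"err mm",e.round(1)); out[nm]=np.array(cc)/1000
    return out
if __name__=="__main__":
    meas("wb2",[("carton",BAY["head"],.037,.045,.055,BAY["head"]),("stem",BAY["mid"],.053,.064,.025,BAY["mid"]),("foot",BAY["mid"],.0135,.02,.03,BAY["mid"]),("ears",BAY["tail"],.045,.058,.035,BAY["tail"]),("cbase",BAY["tail"],.0125,.02,.05,BAY["tail"])])
E
python3 m.py
```

```text
carton z 0.0416 c [601.2 249.2] sz [78.8 54.5] ang 50.0 err mm [-0.2 -0. ]
stem z 0.0592 c [542.7 179.9] sz [12.7 11.9] ang 0.1 err mm [-0.7 -0.4]
foot z 0.0185 c [542.7 179.9] sz [48.3 49.4] ang 89.4 err mm [-0.8 -0.5]
ears z 0.0523 c [485.2 112. ] sz [36.4 28.2] ang 50.4 err mm [-0.3  0.5]
cbase z 0.0154 c [484.7 111.9] sz [78.7 46.6] ang 50.0 err mm [-0.8  0.4]
```

All three are within 1 mm of their bay centres. Now the tape.

```bash
python3 - <<'E'
from h import *
from m import meas
if pick((.6264,-.292),BY,.026,.08,30) and r.read_state()["grip_width"]>.05:
    place((.6012,.2492),BY,.0655,.075)
r.reach([.66,.22,.35],down(0)); shot("wb3"); shot("sc3","scene"); st("look")
B=np.array([.6012,.2492])
meas("wb3",[("carton",B,.037,.045,.055,BAY["head"]),("tape",B,.058,.072,.045,B),("stem",BAY["mid"],.053,.064,.025,BAY["mid"])])
E
```

```text
gripped t 33.61 grip 0.055 F [ 0.5 -0.3  4.9] p [ 0.6268 -0.2922  0.0268]
lifted t 34.62 grip 0.0551 F [-0.2  0.4 -0.6] p [ 0.6258 -0.2916  0.1983]
contact True
at place t 37.98 grip 0.055 F [ 0.3 -0.2  4.9] p [0.6007 0.2491 0.0658]
released t 39.14 grip 0.0753 F [-0.4  0.2 -0.2] p [0.6005 0.249  0.1987]
look t 40.03 grip 0.0749 F [-0.8 -0.4  0.1] p [0.6593 0.2203 0.3473]
carton z 0.0414 c [601.2 249.2] sz [78.8 54.4] ang 50.1 err mm [-0.2  0. ]
tape z 0.0653 c [600.6 248.8] sz [54.8 55.1] ang 87.9 err mm [-0.6 -0.4]
stem z 0.0592 c [543.  180.5] sz [12.1 11.4] ang 1.1 err mm [-0.5  0.2]
```

View pics/sc3.png

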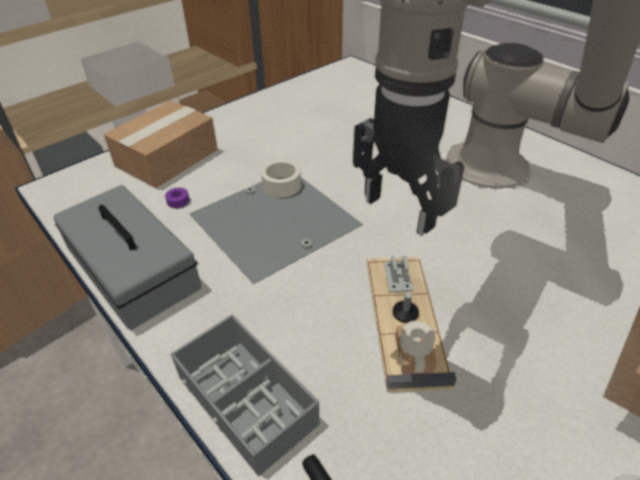

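View pics/wb3.png

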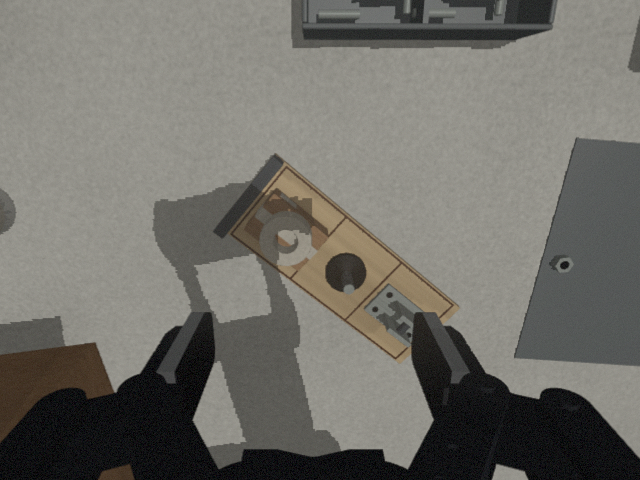

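The scene view shows the tape on the carton at (417,340), the foot at (405,310) and the clevis at (399,273). The big roll at (281,179) and the purple ring at (177,197) are where they were. The wrist view agrees, with the tape ring at (288,240) on the carton. The arm is clear, so I'll hand in.

```bash
python3 - <<'E'
from h import *
r.hold(.3); print(r.finish_job())
E
```

```text
the job is handed in; nothing more can be done
None
```

The kit is laid out on the board and the job is handed in, at about 40 s of the 106 s allowed. The call reports no verdict. I placed the carton in the head bay, the clevis in the tail bay, the foot stem-up in the middle bay, and the cream tape on the carton.

The last depth checks all agreed with the targets:

| Item | Distance from target | Other check |
|---|---|---|
| Carton | about 0.2 mm | 50.1° against the board's 49.9° |
| Foot | about 1 mm | upright, base and stem centres agree |
| Clevis | about 1 mm | 50.0–50.4° against the board's 49.9° |
| Tape | about 0.7 mm from the carton's centre | top at 65 mm, so lying flat |

- **Clevis:** I measured it before placing the tape. Afterwards I only looked at it in the pictures, where it had not moved.
- **Big roll and purple ring:** I checked these by eye only; both appear at the same pixels as at the start.
- **Gripper:** It was empty and clear of everything at the end.

No check failed or disagreed.

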